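Set the spice mill and hold it over the open jar

TASK

While the taller spice mill stands in its charging stand, turn the grind ring on its top to setting 5. Then lift the mill out until it is clear above the lids of the tall jars, carry it over the filled jars in the crate and hold it still and upright about 2 cm above the mouth of the one open jar, centred on it, ready to grind pepper onto the cucumbers: the mill must not touch the open jar, whose rim has to stay clean for sealing, and everything else stays where it is. Finish while still holding the mill there; do not put it down or let it go.

Things in the scene. Friction and masses are not known exactly. Their poses are not given: they have to be found in the camera images.
- mill: The taller of two battery spice mills in the charging stand. Upright body 40 x 40 mm square: black foot, clear window with peppercorns, steel above; flat sides up to the shoulder at 110 mm, top at 138.5 mm. About 0.34 kg, balanced near mid-height. Origin: centre of the underside (the pepper outlet), 8 mm above the table while in the stand; z up its axis, x and y square to the flat sides.
- ring_middle (a point): Middle of the taller mill's grind ring, on the mill's axis, 123 mm above its underside. The ring is a round black knurled collar, 38 mm diameter, 26 mm high (110 to 136 mm above the underside), standing on the square shoulder; in its middle is a fixed black cap with a steel push button that ends 2.5 mm above the ring. Axes as the mill's.
- grind_ring (a joint): Angle of that ring on the mill, rad; clockwise from above increases it. Seven click stops 0.35 rad apart: setting 1 = 0, 5 = 1.40, 7 = 2.10 (end). Passing a click takes 0.06 N m; let go, it settles in the nearest stop. Starts at 1, 2 or 3. Seen from above: a white line on the ring points at one of seven white ticks on the fixed cap, 1 to 7 clockwise; 1 and 7 are longer, 4 lies towards the mill's -x.
- stand: Black charging stand, a fixed block 90 x 190 x 30 mm high with two square wells 43 mm wide and 22 mm deep, centred at y = -50 and +50 mm; the two mills stand in them in either order. The well keeps a mill from turning with its ring (a few degrees of play). A mill is drawn out straight up, nothing latches it. Origin: centre of the underside; z up, long side along y.
- short_mill: The other mill in the stand, the same shape but only 100 mm to the top of its ring; leave it in its well. Origin: centre of the underside.
- crate: Wooden jar crate, fixed, 210 mm (x) by 308 mm (y), open on top: six cells, two along x and three along y, 98 mm apart. Side walls 66 mm high, end boards (+y and -y) 104 mm high, floor 8 mm thick. Origin: centre of the underside. The two tall jars stand in the cells at its +y end; the open jar and three closed ones are in the other four cells in any order.
- open_jar: The one open jar in the crate: straight-sided glass preserving jar packed with upright cucumbers, no lid, 84 mm diameter, 100 mm high, mouth 66 mm inside and 74 mm outside. Loose, about 0.5 kg. Origin: centre of the underside, z up.
- jar_mouth (a point): Centre of the open jar's mouth at the height of its rim, 100 mm above the jar's underside, 108 mm above the table.
- jar_a: Closed glass jar with steel screw lid, 84 mm diameter, 103 mm high, in the crate. Origin: centre of the underside.
- jar_b: Another closed jar like jar_a, in the crate.
- jar_c: Another closed jar like jar_a, in the crate.
- tall_jar_a: Closed glass jar with steel screw lid, 84 mm diameter, 143 mm high (its lid is 151 mm above the table), at the crate's +y end. Origin: centre of the underside.
- tall_jar_b: Another tall closed jar like tall_jar_a, beside it at the crate's +y end.
- funnel: Steel canning funnel, 116 mm across, 62 mm high, standing wide end down beyond the crate. Origin: centre of the underside.
- tomato: Ripe tomato, about 90 mm across and 60 mm high, standing beyond the charging stand. Origin: centre of the underside.
There are look-alikes about, which are no part of the job. Of the things that look like the stand, take the one that is farthest from the robot's base at the start.

How it is judged:
On the way, in this order (a step that is already met when the one before it is completed fails the run):
1. the grind ring is at setting 5 while the mill still stands in its well in the stand (value of joint grind_ring between 1.3 and 1.5 rad and height (world z) of mill below 0.016 m and horizontal distance between mill and stand below 0.06 m), for 0.2 s.
2. the mill, still at setting 5, is lifted in the gripper until its underside is higher than the lids of the tall jars (value of joint grind_ring between 1.3 and 1.5 rad and height (world z) of mill above 0.152 m and contact force between the fingers and mill above 0.5 N), for 0.1 s.
At the end, for the whole second after the job is handed in: The gripper still holds the mill, at rest, upright within 0.10 rad (6 degrees), its underside 8 to 35 mm above the open jar's rim and its axis within 12 mm of the middle of the mouth; the mill touches no jar, the open jar stands upright, and the grind ring is at setting 5 (1.30 to 1.50 rad) (value of joint grind_ring between 1.3 and 1.5 rad and horizontal distance between mill and jar_mouth below 0.012 m and z of mill in the frame of jar_mouth between 0.008 and 0.035 m and angle between mill's own z axis and vertical below 0.1 rad and linear speed of mill below 0.02 m/s and contact force between the fingers and mill above 0.5 N and contact force between mill and open_jar below 0.05 N and contact force between mill and jar_a below 0.05 N and contact force between mill and jar_b below 0.05 N and contact force between mill and jar_c below 0.05 N and contact force between mill and tall_jar_a below 0.05 N and contact force between mill and tall_jar_b below 0.05 N and angle between open_jar's own z axis and vertical below 0.08 rad); the arm keeps its last pose, push and grip.
It fails at once if the mill touches the open jar (more than 0.5 N) (contact force between mill and open_jar above 0.5 N).
It fails at once if the open jar is shifted by more than 15 mm (distance of open_jar from where it was at the start of the episode above 0.015 m).
It fails at once if another jar, the shorter mill, the funnel or the tomato is shifted by more than 15 mm or knocked over (distance of any of jar_a, jar_b, jar_c, tall_jar_a, tall_jar_b, short_mill, funnel, tomato from where it was at the start of the episode above 0.015 m or angle between any of jar_a, jar_b, jar_c, tall_jar_a, tall_jar_b, short_mill, funnel, tomato's own z axis and vertical above 0.3 rad).
It also fails if it takes over 64 s, if anything falls off the work surface, if the arm or the gripper's body presses on something with over 40 N, if the wrist force passes 120 N, or if a joint passes its speed limit or range.

ROBOT

A 6-joint arm with a two-finger parallel gripper is mounted at the origin on the work surface. World frame = base frame: x ahead of the robot, y to its left, z up, the work surface at z = 0. Lengths are in m, angles in rad, forces in N, time in s.
With the tool pointing down it reaches from about 0.325 to 0.75 m from the base axis. Payload 7.6 kg.
Tool frame: the origin (TCP) lies on the centre line of the jaws, within the pads' length; the fingertips stand 8 mm ahead of it and the grasp point (between the pads) lies 11 mm behind it (ctrl.tcp_to_tips is the distance from the TCP to the fingertips, in m); z points along the fingers, y is the line along which they close (so a half turn about z gives the same grasp; the last joint's range is limited). The gripper opens to 85 mm and grips with 20 to 120 N. Pads are 22 mm wide; open, the fingers measure 114 mm over their backs; the gripper's body (76 mm by 85 mm) begins 54 mm behind the grasp point. The pads swing forward as they close: fully open they stand 13 mm farther back than shut.
Start: joints at [1.215, 0.052, 1.401, -0, 1.689, -0.07], TCP at [0.148, 0.504, 0.239] pointing down, gripper open.
Joint ranges: [-2.9, 2.9], [-0.91, 2.17], [0.12, 2.37], [-1.06, 4.2], [0.26, 2.73], [-2.93, 2.93]. Speed limits (rad/s): [2.57, 2.57, 3.01, 3.14, 3.14, 3.14].

INTERFACE

Orientations are given as a unit quaternion [w, x, y, z].
In Python, from station import ctrl gives the robot as it stands. Calls block until the motion is done:
- ctrl.move_to(position, orientation): joint-space move of the TCP to a pose.
- ctrl.servo_line(position, v=0.15, rot=None): straight line of the TCP; rot=None keeps the orientation; v is the mean speed in m/s.
- ctrl.goto_joints(angles): joint-space move.
- ctrl.grip(opening, effort=None): finger opening in m; effort is the grip in N (None keeps the last); returns when the fingers have stopped.
- ctrl.pause(seconds).
- ctrl.ik(position, orientation): joint angles nearest the present ones, or None.
- ctrl.observe(): the state.
- ctrl.grab_frame(name): name is "scene" or "top" or "wrist"; returns (picture, depth): 480x640x3 uint8, red, green, blue; 480x640 float32, m along the optical axis (not along the pixel's ray), 0 where there is no reading.
- ctrl.camera_model(name): a dict with "mtx" (3x3 intrinsics, pixels), "R" (3x3) and "t" (3): a world point X has camera coordinates R X + t. Camera axes: x right, y down, z forward; pixel columns grow to the right and rows downward; lengths in m; the calibration is good to about 2 mm. A picture is of the moment at which its call begins: read the wrist's pose just before it. camera_model takes no time and is no camera call; for the wrist camera it gives the pose at the moment of the call.
A pose or a line that the arm cannot do raises ctrl.MotionError and nothing moves.
- ctrl.job_done(): hands the job in; it is judged then, once.
The state is a dict: "t": time; "joint_positions": joint angles; "joint_velocities": joint speeds; "tau": joint torques, N m; "ee_pos": TCP position; "ee_rot": TCP orientation; "ft_force": force on the tool from outside, world axes, zero at the start; "moment": the same for the moment, N m; "grip_width": finger opening in m; "grasp_force": force on a finger pad.
Only numpy, scipy, OpenCV 4.12 (cv2) and the standard library are available. Lean on these libraries where they do the work, as an engineer would, in place of code of your own. Each camera call takes 0.05 s, during which the arm holds its last target. There are 200 camera calls.

## Working session

There is one attempt and no reset: what is moved stays moved. The work goes in short steps, each a Python script; the robot and the scene stay as the last script left them, time stands still between calls to the robot, and variables do not carry over. Pictures are saved under pics/ and viewed, at most 10 in all, crops included, and the job is handed in when it is done.

```bash
mkdir -p pics; ls
python3 - <<'E'
from station import ctrl
import cv2,numpy as np
for n in("top","scene"):
    p,d=ctrl.grab_frame(n);cv2.imwrite(f"pics/{n}0.png",p[...,::-1]);np.save(f"pics/{n}0.npy",d)
    m=ctrl.camera_model(n);print(n,m["mtx"],m["R"],m["t"])
o=ctrl.observe();print(o["t"],o["ee_rot"],ctrl.tcp_to_tips)
E
```

```text
pics
top [[539.68960908   0.         316.94226182]
 [  0.         539.68960908 238.61649265]
 [  0.           0.           1.        ]] [[ 0.01216206 -0.99986732  0.01083598]
 [-0.98600167 -0.01379419 -0.16616388]
 [ 0.16629131 -0.0086634  -0.98603861]] [0.05105923 0.52840158 1.34380556]
scene [[538.16513952   0.         317.82048314]
 [  0.         538.16513952 234.42531296]
 [  0.           0.           1.        ]] [[ 0.6195147   0.78497837 -0.00323955]
 [ 0.49898169 -0.3969817  -0.77033941]
 [-0.60598582  0.47562011 -0.63762583]] [-0.37156022 -0.17354975  1.50390212]
0.1 [-1.41437589e-04  1.42412004e-01  9.89807230e-01 -6.69122342e-04] 0.008
```

View pics/top0.png

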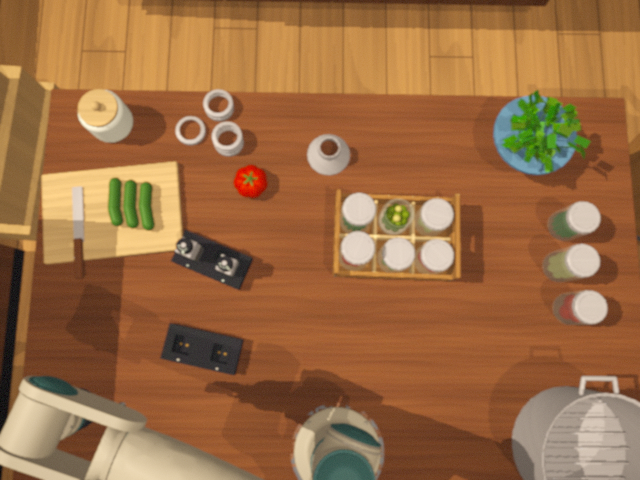

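View pics/scene0.png

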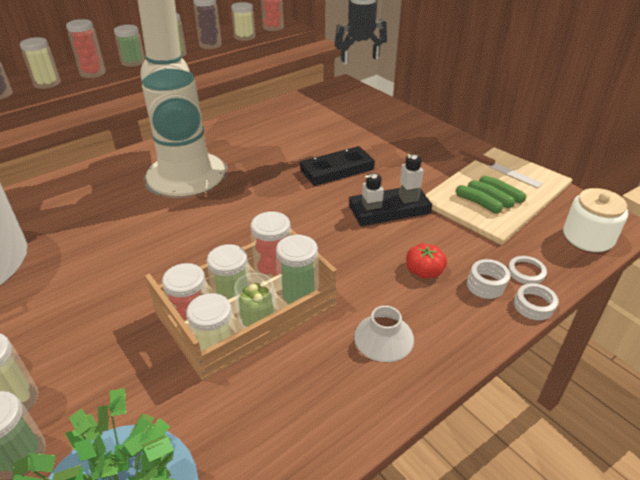

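The top view shows two stand look-alikes: an empty one at (203,348) near the robot and one holding the mills at (210,260). I choose the farther one, with the mills. Its mills are at (187,245) and (227,264), and the scene view suggests the taller is the left one in top (scene (411,175)). The open jar is at top (398,215). I'll now measure positions from depth.

```bash
cat > h.py <<'E'
import numpy as np,cv2
from station import ctrl
def cloud(d,m):
    v,u=np.mgrid[:480,:640]; K=m["mtx"]
    c=np.stack([(u-K[0,2])/K[0,0]*d,(v-K[1,2])/K[1,1]*d,d],-1)
    return (c-m["t"])@m["R"]   # R^T (c-t)
def ray(u,v,z,m):
    K=m["mtx"]; r=np.array([(u-K[0,2])/K[0,0],(v-K[1,2])/K[1,1],1.])@m["R"]
    c=-m["R"].T@m["t"]; return c+r*(z-c[2])/r[2]
E
python3 - <<'E'
from h import *
p=cv2.imread("pics/top0.png");d=np.load("pics/top0.npy");m=ctrl.camera_model("top");W=cloud(d,m)
def box(u0,u1,v0,v1,z0,z1):
    s=W[v0:v1,u0:u1]; k=(s[...,2]>z0)&(s[...,2]<z1)&(d[v0:v1,u0:u1]>0)
    return s[k]
for n,b in(("L",(170,208,228,260)),("R",(208,245,245,280))):
    s=box(*b,.06,.3); t=s[:,2].max(); q=s[s[:,2]>t-.012]; print(n,t,len(q),q.mean(0),np.ptp(q,axis=0))
s=box(165,255,225,290,.022,.036); r=cv2.minAreaRect((s[:,:2]*1000).astype(np.float32)); print("stand",r)
s=box(325,470,185,285,.05,.12); print("crate",cv2.minAreaRect((s[:,:2]*1000).astype(np.float32)))
for n,c in(("tallA",(358,210)),("tallB",(357,248)),("open",(398,215)),("a",(436,216)),("b",(398,254)),("c",(436,255))):
    s=box(c[0]-22,c[0]+22,c[1]-22,c[1]+22,.09,.3); t=np.percentile(s[:,2],95); print(n,t,s[s[:,2]>t-.01].mean(0))
print("open rim ray",ray(398,215,.108,m))
cv2.imwrite("pics/c1.png",np.hstack([cv2.resize(p[220:295,165:255],(480,400),interpolation=cv2.INTER_CUBIC),cv2.resize(p[190:240,375:425],(320,400)[::1],interpolation=cv2.INTER_CUBIC)]))
E
```

```text
L 0.15031925273434793 195 [0.49118248 0.37682793 0.14350749] [0.03631607 0.03772108 0.01199644]
R 0.11671064023915356 156 [0.45430138 0.2840057  0.10858426] [0.03496603 0.03656717 0.01197933]
stand ((482.2486877441406, 353.52618408203125), (239.58299255371094, 90.04254913330078), 68.20863342285156)
crate ((536.5222778320312, -139.29861450195312), (309.0845031738281, 211.71914672851562), 88.55193328857422)
tallA 0.15329675876224325 [ 0.58461358 -0.04011423  0.14938404]
tallB 0.1530305163338937 [ 0.49085486 -0.03692456  0.14948421]
open 0.1099533623660108 [ 0.58513193 -0.14259326  0.10584778]
a 0.11347124946511443 [ 0.58327617 -0.23906052  0.10920061]
b 0.11378073966953255 [ 0.4838191  -0.13978071  0.10956997]
c 0.11362178168964812 [ 0.48163136 -0.23622194  0.10938846]
open rim ray [ 0.57891819 -0.14122724  0.108     ]
```

View pics/c1.png

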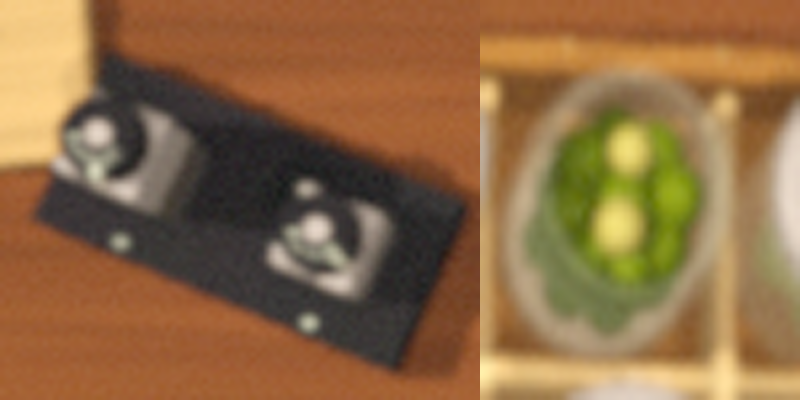

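The tall mill is at (0.491,0.377), with its top at 0.147 as expected. The short one is at (0.454,0.284). The jar mouth is at about (0.582,-0.142). In the crop, the left mill (100,140) shows a ring with white marks. Next is a close look from above with the wrist camera.

```bash
cat >> h.py <<'E'
from scipy.spatial.transform import Rotation as Ro
def q(deg): # tool down, closing axis at deg in world xy
    a=np.radians(deg); y=np.array([np.cos(a),np.sin(a),0]); z=np.array([0,0,-1.]); x=np.cross(y,z)
    return Ro.from_matrix(np.stack([x,y,z],1)).as_quat(scalar_first=True)
E
python3 - <<'E'
from h import *
for a in(-21.8,158.2):
    for t in(0,40,80): print(a+t,ctrl.ik([.491,.377,.28],q(a+t)))
ctrl.move_to([.455,.377,.30],q(-21.8))
m=ctrl.camera_model("wrist");p,d=ctrl.grab_frame("wrist")
cv2.imwrite("pics/w1.png",p[...,::-1]);np.save("pics/w1.npy",d)
np.savez("pics/w1m.npz",**m);print(-m["R"].T@m["t"],m["R"],ctrl.observe()["t"])
E
```

```text
-21.8 [ 5.95165366e-01  3.18620463e-01  1.01993894e+00 -4.44089210e-16
  1.80303325e+00  9.75647143e-01]
18.2 [ 5.95165366e-01  3.18620463e-01  1.01993894e+00 -4.44089210e-16
  1.80303325e+00  2.77515442e-01]
58.2 [ 5.95165366e-01  3.18620463e-01  1.01993894e+00 -4.44089210e-16
  1.80303325e+00 -4.20616259e-01]
158.2 [ 5.95165366e-01  3.18620463e-01  1.01993894e+00 -4.44089210e-16
  1.80303325e+00 -2.16594551e+00]
198.2 [ 5.95165366e-01  3.18620463e-01  1.01993894e+00 -4.44089210e-16
  1.80303325e+00 -2.86407721e+00]
238.2 [ 5.95165366e-01  3.18620463e-01  1.01993894e+00 -4.44089210e-16
  1.80303325e+00  2.72097639e+00]
[0.48395414 0.45352721 0.43393016] [[ 0.92926712 -0.36940585 -0.00138928]
 [-0.3499475  -0.88151034  0.31697994]
 [-0.11831891 -0.29407286 -0.94843123]] 1.425
```

View pics/w1.png

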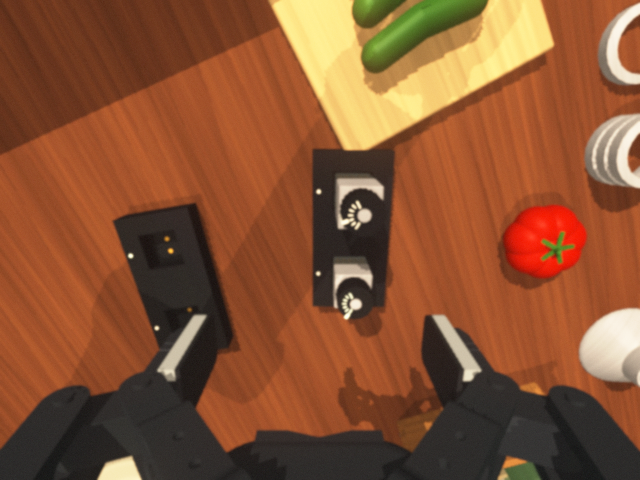

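The view is square to the stand. The tall mill's ring is at (362,212), with the tick fan to its left (mill -x). The short mill is at (352,298). I'll enlarge the ring to read the setting.

Run:
```python
from h import *
p=cv2.imread("pics/w1.png");m=dict(np.load("pics/w1m.npz"));d=np.load("pics/w1.npy")
c=p[170:250,320:400]; cv2.imwrite("pics/c2.png",cv2.resize(c,(600,600),interpolation=cv2.INTER_CUBIC))
W=cloud(d,m); s=W[170:250,320:400].reshape(-1,3); k=(s[:,2]>.138)&(s[:,2]<.155); s=s[k]
print(len(s),s.mean(0),cv2.minEnclosingCircle((s[:,:2]*1000).astype(np.float32)))
print(ray(363,213,.146,m))
s=W[140:315,300:400].reshape(-1,3); k=(s[:,2]>.024)&(s[:,2]<.036);print(cv2.minAreaRect((s[k][:,:2]*1000).astype(np.float32)))
```

```text
1595 [0.49201601 0.37637682 0.14397036] ((491.8008117675781, 375.34051513671875), 19.488801956176758)
[0.49228983 0.37756989 0.146     ]
((473.33477783203125, 328.633056640625), (190.25965881347656, 89.84635162353516), 67.97936248779297)
```

View pics/c2.png

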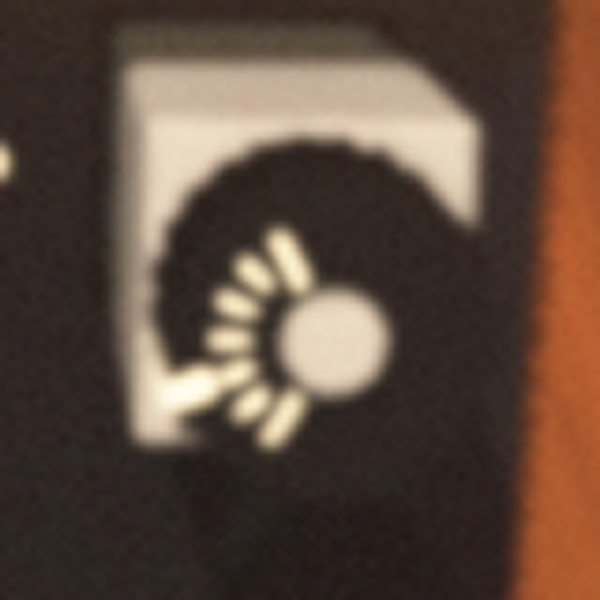

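The ring's line points at the third tick, counting clockwise from the lower long one, so it is at setting 3. Two clicks clockwise (0.70 rad) are needed.

Run:
```python
from h import *
P=np.array([.492,.376,.22])
def st(n):
    o=ctrl.observe();print(n,round(o["t"],2),np.round(o["ee_pos"],4),round(o["grip_width"],4),o["grasp_force"],np.round(o["ft_force"],1),np.round(o["moment"],2))
ctrl.move_to(P,q(21)); ctrl.servo_line([P[0],P[1],.134],v=.1); st("down")
ctrl.grip(.03,effort=40); st("grip")
for a in np.linspace(21,-22,9)[1:]:
    ctrl.move_to([P[0],P[1],.134],q(a)); st(round(a))
ctrl.pause(.2); ctrl.grip(.085); st("open")
ctrl.servo_line([P[0],P[1],.24],v=.15)
ctrl.move_to([.455,.377,.30],q(-21.8)); ctrl.pause(.3)
m=ctrl.camera_model("wrist");p,d=ctrl.grab_frame("wrist")
W=cloud(d,m); s=W[170:250,320:400].reshape(-1,3); s=s[(s[:,2]>.138)&(s[:,2]<.155)];print(s.mean(0))
cv2.imwrite("pics/c3.png",cv2.resize(p[170:250,320:400,::-1],(600,600),interpolation=cv2.INTER_CUBIC)); st("end")
```

```text
down 3.21 [0.4924 0.3763 0.135 ] 0.0857 0.0 [ 0.8  0.9 -0.1] [-0.02 -0.02 -0.03]
grip 3.72 [0.4922 0.3761 0.1345] 0.0367 40.230154395103455 [0.  0.4 1.2] [-0.02 -0.03  0.01]
16 3.97 [0.4922 0.376  0.1345] 0.0361 40.388731956481934 [ 0.3 -0.6  3.5] [-0.18  0.06  0.05]
10 4.22 [0.4923 0.3761 0.1345] 0.0366 40.47656178474426 [ 0.9 -1.   5.3] [-0.1  -0.07  0.03]
5 4.47 [0.4922 0.3763 0.1345] 0.0366 40.577824115753174 [-0.1  0.4  6.1] [ 0.1   0.04 -0.  ]
0 4.72 [0.4922 0.3762 0.1345] 0.0366 40.55571377277374 [ 1.  -0.4  5.6] [-0.03 -0.03 -0.04]
-6 4.97 [0.4922 0.3762 0.1345] 0.0361 40.56446313858032 [1.2 0.2 5.1] [-0.08 -0.04 -0.02]
-11 5.22 [0.4923 0.3761 0.1345] 0.0362 40.56276082992554 [1.5 0.3 5.1] [-0.04 -0.11 -0.  ]
-17 5.47 [0.4922 0.3763 0.1345] 0.0361 40.57713747024536 [0.6 0.8 5.2] [ 0.16 -0.08  0.01]
-22 5.72 [0.4922 0.3762 0.1345] 0.0363 40.57184457778931 [0.2 0.5 4.4] [ 0.04 -0.09 -0.04]
open 6.45 [0.4919 0.376  0.1338] 0.085 0.0 [-0.7  0.1  0.5] [0.02 0.01 0.02]
[0.49116811 0.37618707 0.14395525]
end 8.04 [0.4551 0.3768 0.2988] 0.0852 0.0 [-0.5  0.3  0. ] [ 0.01 -0.03 -0.05]
```

View pics/c3.png

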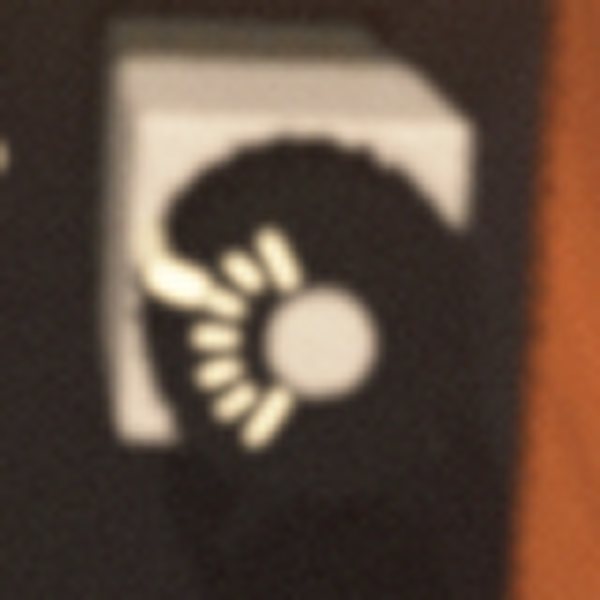

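Four ticks (1 to 4) lie below the line and two (6, 7) above it, so the ring is at setting 5. Before grasping the body, I'll take a close look at the open jar with the gripper empty.

Run:
```python
from h import *
ctrl.move_to([.546,-.142,.32],q(-22)); ctrl.pause(.4)
m=ctrl.camera_model("wrist");p,d=ctrl.grab_frame("wrist");np.savez("pics/w2m.npz",**m);np.save("pics/w2.npy",d);cv2.imwrite("pics/w2raw.png",p[...,::-1])
W=cloud(d,m); k=(d>0)&(np.hypot(W[...,0]-.583,W[...,1]+.142)<.046)&(W[...,2]>.100)&(W[...,2]<.116)
s=W[k];print(len(s),s.mean(0),cv2.minEnclosingCircle((s[:,:2]*1000).astype(np.float32)),cv2.fitEllipse((s[:,:2]*1000).astype(np.float32)))
v=p[...,::-1].copy()
for c in((.5825,-.142),):   # overlay of 66 and 74 mm mouth circles at z=.108
  for r in(.033,.037):
    a=np.linspace(0,2*np.pi,60);X=np.stack([c[0]+r*np.cos(a),c[1]+r*np.sin(a),a*0+.108],1)
    x=(X@m["R"].T+m["t"])@m["mtx"].T; x=x[:,:2]/x[:,2:]
    for u in x: v[int(round(u[1])),int(round(u[0]))]=(255,0,255)
u,w=x.mean(0).astype(int); print(u,w)
cv2.imwrite("pics/c4.png",cv2.resize(v[max(0,w-75):w+75,u-100:u+100],(800,600),interpolation=cv2.INTER_NEAREST))
```

```text
1089 [ 0.58616464 -0.14538825  0.10679694] ((585.30419921875, -144.88772583007812), 37.0353889465332) ((585.35888671875, -144.30099487304688), (69.18962097167969, 69.3987808227539), 10.631896018981934)
355 199
```

View pics/c4.png

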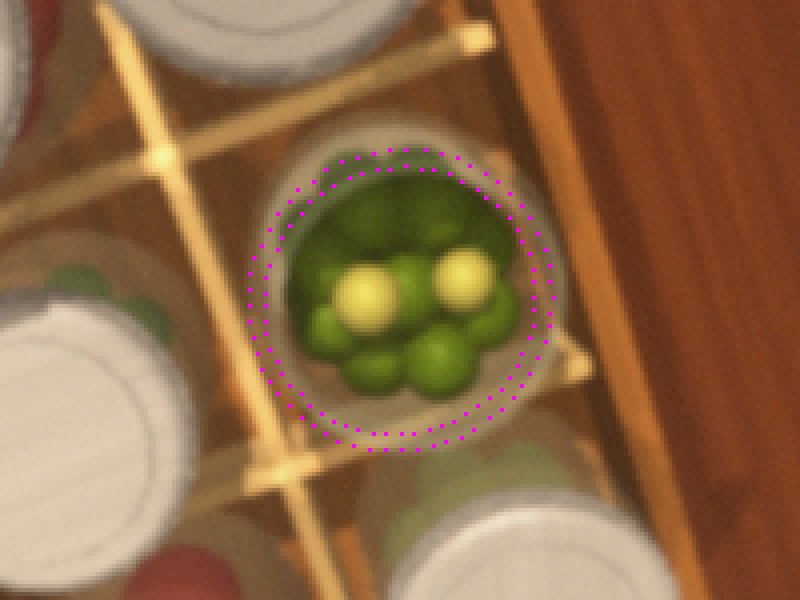

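The open jar's rim is at about crop (410,290). The magenta guess circle sits slightly left of it. The fitted circle has a 37.0 mm radius, matching the rim, and its centre is (0.585,-0.1447). Next I grasp the body and lift.

Run:
```python
from h import *
def st(n):
    o=ctrl.observe();print(n,round(o["t"],2),np.round(o["ee_pos"],4),round(o["grip_width"],4),o["grasp_force"],np.round(o["ft_force"],1),np.round(o["moment"],2))
x,y=.4917,.3762
ctrl.move_to([x,y,.24],q(-22)); ctrl.servo_line([x,y,.091],v=.1); st("down")
ctrl.grip(.03,effort=60); st("grip")
ctrl.servo_line([x,y,.12],v=.05); st("l1"); ctrl.servo_line([x,y,.275],v=.08); ctrl.pause(.3); st("up")
for n in("top","scene"):
    p,d=ctrl.grab_frame(n);cv2.imwrite(f"pics/{n}2.png",p[...,::-1])
p,d=ctrl.grab_frame("wrist");cv2.imwrite("pics/w3.png",p[...,::-1])
s=cv2.imread("pics/scene2.png")[40:240,300:500]; w=cv2.imread("pics/w3.png")
cv2.imwrite("pics/c5.png",np.hstack([cv2.resize(s,(400,400)),cv2.resize(w,(400,400))]))
```

```text
down 13.95 [0.492  0.3764 0.0918] 0.0853 0.0 [ 0.6 -0.7  0.1] [-0.02  0.04  0.03]
grip 14.43 [0.4921 0.3763 0.0914] 0.0393 60.733054876327515 [ 0.3 -0.5  1.6] [-0.03 -0.21  0.01]
l1 15.17 [0.4913 0.3762 0.1198] 0.0397 61.05933666229248 [ 0.3  0.3 -3.1] [-0.02  0.   -0.03]
up 17.56 [0.4917 0.3762 0.2749] 0.0396 61.050825119018555 [-0.7  0.3 -3.2] [ 0.09 -0.   -0.02]
```

View pics/c5.png

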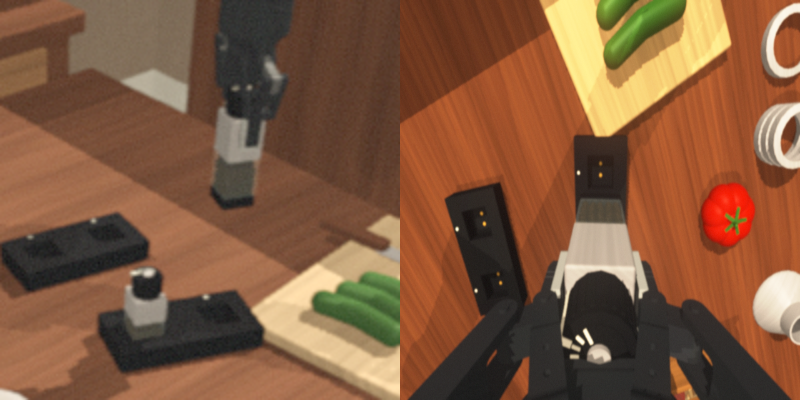

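The left half shows the mill held upright and clear, with the short mill still in the stand. In the right half, the ring line is still in the tick fan. The mill's weight of 3.2 N is carried. Now I carry it over and lower it.

Run:
```python
from h import *
def st(n):
    o=ctrl.observe();print(n,round(o["t"],2),np.round(o["ee_pos"],4),round(o["grip_width"],4),o["grasp_force"],np.round(o["ft_force"],1),np.round(o["moment"],2))
ctrl.servo_line([.585,-.1446,.275],v=.12); ctrl.pause(.3); st("over")
ctrl.servo_line([.585,-.1446,.213],v=.04); ctrl.pause(.5); st("low")
for n in("scene","wrist","top"):
    m=ctrl.camera_model(n);p,d=ctrl.grab_frame(n);cv2.imwrite(f"pics/{n}4.png",p[...,::-1])
    if n=="wrist":
        W=cloud(d,m);k=(d>0)&(np.hypot(W[...,0]-.585,W[...,1]+.145)<.046)&(W[...,2]>.100)&(W[...,2]<.114)
        s=(W[k][:,:2]*1000).astype(np.float32); print(len(s),cv2.minEnclosingCircle(s))
s=cv2.imread("pics/scene4.png")[170:370,130:350]; w=cv2.imread("pics/wrist4.png")[:300]
cv2.imwrite("pics/c6.png",np.hstack([cv2.resize(s,(400,400)),cv2.resize(w,(400,400))]))
```

```text
over 22.57 [ 0.585  -0.1446  0.275 ] 0.0396 61.06383919715881 [-0.4  0.3 -3.8] [ 0.02  0.04 -0.03]
low 24.77 [ 0.585  -0.1446  0.213 ] 0.0391 61.06313467025757 [ 1.  -0.7 -2.7] [ 0.01 -0.04  0.04]
1364 ((585.7572631835938, -144.49403381347656), 36.89925765991211)
```

View pics/c6.png

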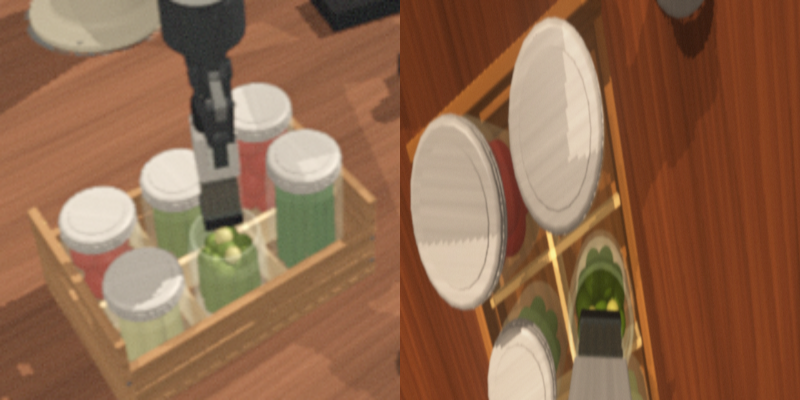

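The mill hangs upright and clear above the open jar's mouth. The rim, remeasured in place, is centred at (0.5858,-0.1445), within 1 mm of the mill axis, so I'm handing in.

```bash
python3 -c "
from station import ctrl
print(ctrl.job_done())"
```

```text
the job is handed in; nothing more can be done
None
```

I handed the job in: the grind ring read setting 5 before the lift, and the gripper is holding the mill upright about 21 mm above the open jar's mouth, centred to within about 1 mm (no verdict was returned).

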